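# Sweep the hex cells into the viewing bay and hold its sprung lid open

## Robot

A 6-joint arm with a two-finger parallel gripper is mounted at the origin on the work surface. World frame = base frame: x ahead of the robot, y to its left, z up, the work surface at z = 0. Lengths are in m, angles in rad, forces in N, time in s.
With the tool pointing down it reaches from about 0.325 to 0.9 m from the base axis. Payload 3.5 kg.
Tool frame: the origin (TCP) lies midway between the tips of the shut fingers; the grasp point (between the pads) lies env.grip_depth behind it (env.grip_depth is the distance from the TCP to the grasp point, in m); z points along the fingers, y is the line along which they close (so a half turn about z gives the same grasp; the last joint's range is limited). The gripper opens to 85 mm and grips with 20 to 120 N. Pads are 22 mm wide; open, the fingers measure 114 mm over their backs; the gripper's body (76 mm by 85 mm) begins 54 mm behind the grasp point. The pads swing forward as they close: fully open they stand 13 mm farther back than shut.
Start: joints at [1.231, 0.276, -0.026, 1.268, 0, 1.467], TCP at [0.147, 0.608, 0.211] pointing down, gripper open.
Joint ranges: [-3.12, 3.12], [-0.85, 1.88], [-1.08, 1.24], [-1.95, 2.15], [-1.57, 1.53], [-3.14, 3.14]. Speed limits (rad/s): [2.57, 2.57, 3.14, 3.14, 3.14, 3.14].

## Interface

Orientations are given as a 3x3 rotation matrix whose columns are the frame's x, y, z axes.
In Python, from plant import env gives the robot as it stands.
- The arm moves only by the tool apply_moves, never from a script. Its argument "series" is a list of rows, each an object with "offset": the shift along the tool's x, y, z as a fraction of full scale, a list of three; "turn": the turn about the tool's z as a fraction of full scale. In form: [{"offset": [x, y, z], "turn": turn}, ...]. A call has 1 to 20 rows; each row shifts and turns the commanded pose from where the row before left it, along the tool's axes as they then stand; what a row does not reach is not made up. Full scale, the value 1, is 3 cm for a shift and 5 degrees for a turn. A row lasts 1/10 s, in which the tool goes at most 50 mm and 8.59 degrees, less where a joint would pass 70% of its speed; a pose out of reach is approached as far as the arm can. A call with a number of a shift or a turn outside -1 to 1 is refused whole. A call with a gripper value outside its range is refused whole. "gripper" is the opening, from 0 (shut) to 1 (fully open), set as the call begins (left out, the last holds). The fingers move at their own pace and stop on an object; the grip force is fixed at half the most. Time passes only in rows, so rows that do not move let the fingers close. It gives the time, the measured TCP pose, the force, the opening and the grip force at its end, in the units of the state.
- env.read_state(): the state, without advancing time (a new reading comes with each control period).
- env.grab_frame(name): name is "side" or "top" or "wrist"; returns (picture, depth): 420x560x3 uint8, red, green, blue; 420x560 float32, m along the optical axis (not along the pixel's ray), 0 where there is no reading.
- env.camera_info(name): a dict with "intrinsics" (3x3 intrinsics, pixels), "R" (3x3) and "t" (3): a world point X has camera coordinates R X + t; the wrist camera has in their place "hand_eye" (4x4, takes a point from camera to tool coordinates, whose origin is the TCP and whose axes are the flange's). Camera axes: x right, y down, z forward; pixel columns grow to the right and rows downward; lengths in m; the calibration is good to about 2 mm. A picture is of the moment at which its call begins: read the wrist's pose just before it. camera_info takes no time and is no camera call.
- env.finish_job(): hands the job in; it is judged then, once.
The state is a dict: "time": time; "q": joint angles; "qvel": joint speeds; "effort": joint torques, N m; "ee_pos": TCP position; "tool_rot": TCP orientation; "ft_force": force on the tool from outside, world axes, zero at the start; "torque": the same for the moment, N m; "width": finger opening in m; "gripper_force": force on a finger pad.
Only numpy, scipy, OpenCV 4.12 (cv2) and the standard library are available. Lean on these libraries where they do the work, as an engineer would, in place of code of your own. Each camera call takes 0.05 s, during which the arm holds its last target. There are 200 camera calls.

## Task

Take the pusher by its handle and, with the bay's lid still down, use it (not the fingers) to sweep the four hexagonal steel cells through the open side until they are wholly inside the viewing bay; then draw the pusher clear of the bay and leave it standing upright on the bench. Now lift the lid by its grip and hold it open at 50 degrees so that the cells can be inspected: the lid springs shut if let go, so finish while still holding it steady there. Leave the other things on the bench undisturbed.

Things in the scene. Friction and masses are not known exactly. Their poses are not given: they have to be found in the camera images.
- bay: Viewing bay fixed on the bench: low aluminium enclosure, outside 200 (x) x 180 (y) x 62 mm high, origin at the centre of its underside, z up. Walls 8 mm thick on the -x, +x and +y sides; the -y side is open: mouth 184 mm wide, 62 mm high under the lid, its plane at y = -90 mm. No sill: the bench is its floor. Inside: y -90 to +82 mm, x -92 to +92 mm.
- lid (a joint): Angle of the bay's lid, rad: 0 shut (flat), grows as it opens up, stop at 1.3; 50 degrees = 0.873. Black plate 200 x 180 x 6 mm, 0.35 kg, covering the bay's whole top, hinged along the top of the bay's +x wall. Its weight and a light spring pull it shut: about 2.5 to 3 N at the grip holds it at any angle; it falls shut when let go.
- lid_grip (a point): Centre of the lid's grip: steel roller 20 mm in diameter, 26 mm long along the bay's y, on a stem 12 mm wide, 6 mm thick; it stands 45 mm out from the lid's edge opposite the hinge. Pinched across its end faces it pivots between the fingers as the lid swings. Lid shut: 66 mm above the bench. Axes of the lid: x to the hinge, z the upper normal.
- lid_hinge (a point): Point on the lid's hinge axis (parallel to the bay's y), midway along it, 63 mm above the bench. The grip's centre lies 245 mm from it along the lid's -x and 3 mm along the lid's z.
- pusher_grip (a point): Middle of the upright wooden handle of a hand pusher (about 0.18 kg) standing loose on the bench, 47 mm above its underside. Handle 24 x 24 mm square, its top 86 mm up, on a foot 50 (x) x 40 (y) x 10 mm. A stem, top 11 mm up, leads along +y to the head. z up; +y is the way it sweeps.
- pusher_front (a point): Very front of the pusher's steel head, midway between its two lip tips, 13 mm up, 112.5 mm ahead (+y) of the handle's axis; axes as the handle. The head: an upright blade 140 mm wide (x), 26 mm high, 6 mm thick, front face 88 mm ahead of the handle's axis, with a lip 5 mm thick at each end reaching to this point (130 mm between them).
- cell0_center (a point): Centre of one of four identical loose hexagonal steel cells, 26 mm across flats (30 mm across corners), 16 mm high, about 50 g, lying flat on the bench in front of the bay's open side, its centre 8 mm up. All four start within 50 mm either side of the bay's middle (its x) and 110 to 205 mm from the bay's origin towards its -y.
- cell1_center (a point): Centre of one of four identical loose hexagonal steel cells, 26 mm across flats (30 mm across corners), 16 mm high, about 50 g, lying flat on the bench in front of the bay's open side, its centre 8 mm up. All four start within 50 mm either side of the bay's middle (its x) and 110 to 205 mm from the bay's origin towards its -y.
- cell2_center (a point): Centre of one of four identical loose hexagonal steel cells, 26 mm across flats (30 mm across corners), 16 mm high, about 50 g, lying flat on the bench in front of the bay's open side, its centre 8 mm up. All four start within 50 mm either side of the bay's middle (its x) and 110 to 205 mm from the bay's origin towards its -y.
- cell3_center (a point): Centre of one of four identical loose hexagonal steel cells, 26 mm across flats (30 mm across corners), 16 mm high, about 50 g, lying flat on the bench in front of the bay's open side, its centre 8 mm up. All four start within 50 mm either side of the bay's middle (its x) and 110 to 205 mm from the bay's origin towards its -y.
- jar: Bystander, not to be disturbed: closed glass jar, 44 mm across and 55 mm high, beside the sweeping area on the bay's +x side. Origin at the centre of its underside.
- gauge_block: Bystander, not to be disturbed: dark steel block 35 x 60 x 20 mm (x, y, z), beside the sweeping area on the bay's -x side. Origin at the centre of its underside.
- screwdriver: Bystander, not to be disturbed: screwdriver lying near the robot on its right. Origin at the centre of its underside (screwdriver: middle).
- cleaner: Bystander, not to be disturbed: white bottle, 60 mm across and 160 mm high. Origin at the centre of its underside.
- bearing_ring: Bystander, not to be disturbed: steel ring lying flat, 70 mm across, 14 mm high. Origin at the centre of its underside.
- parts_tray: Bystander, not to be disturbed: empty grey open tray 120 x 160 x 35 mm, on the left. Origin at the centre of its underside.
- pencil_cup: Bystander, not to be disturbed: black open cup, 72 mm across, 90 mm high, on the left. Origin at the centre of its underside.

How it is judged:
On the way, in this order (a step that is already met when the one before it is completed fails the run):
1. All four cells are inside the bay, swept with the held pusher while the lid is down (y of cell0_center in the frame of bay between -0.078 and 0.09 m and x of cell0_center in the frame of bay between -0.095 and 0.095 m and height (world z) of each of cell0_center, cell1_center, cell2_center, cell3_center below 0.03 m and y of cell1_center in the frame of bay between -0.078 and 0.09 m and x of cell1_center in the frame of bay between -0.095 and 0.095 m and y of cell2_center in the frame of bay between -0.078 and 0.09 m and x of cell2_center in the frame of bay between -0.095 and 0.095 m and y of cell3_center in the frame of bay between -0.078 and 0.09 m and x of cell3_center in the frame of bay between -0.095 and 0.095 m and value of joint lid below 0.08 rad and contact force between the fingers and pusher above 0.5 N), for 0.1 s.
2. The pusher stands upright on the bench, out of the bay and released, with the cells inside and the lid still down (y of cell0_center in the frame of bay between -0.078 and 0.09 m and x of cell0_center in the frame of bay between -0.095 and 0.095 m and height (world z) of each of cell0_center, cell1_center, cell2_center, cell3_center below 0.03 m and y of cell1_center in the frame of bay between -0.078 and 0.09 m and x of cell1_center in the frame of bay between -0.095 and 0.095 m and y of cell2_center in the frame of bay between -0.078 and 0.09 m and x of cell2_center in the frame of bay between -0.095 and 0.095 m and y of cell3_center in the frame of bay between -0.078 and 0.09 m and x of cell3_center in the frame of bay between -0.095 and 0.095 m and (y of pusher_front in the frame of bay below -0.088 m or x of pusher_front in the frame of bay above 0.17 m or x of pusher_front in the frame of bay below -0.17 m) and contact force between the fingers and pusher below 0.2 N and height (world z) of pusher_grip below 0.055 m and angle between pusher_grip's own z axis and vertical below 0.15 rad and value of joint lid below 0.08 rad), for 0.2 s.
At the end, for the whole second after the job is handed in: The fingers hold the lid still at 50 degrees, give or take 6, and they alone carry it; all four cells lie wholly inside the bay on the bench; the pusher stands upright on the bench, released, with its head out of the bay (y of cell0_center in the frame of bay between -0.078 and 0.09 m and x of cell0_center in the frame of bay between -0.095 and 0.095 m and height (world z) of each of cell0_center, cell1_center, cell2_center, cell3_center below 0.03 m and y of cell1_center in the frame of bay between -0.078 and 0.09 m and x of cell1_center in the frame of bay between -0.095 and 0.095 m and y of cell2_center in the frame of bay between -0.078 and 0.09 m and x of cell2_center in the frame of bay between -0.095 and 0.095 m and y of cell3_center in the frame of bay between -0.078 and 0.09 m and x of cell3_center in the frame of bay between -0.095 and 0.095 m and (y of pusher_front in the frame of bay below -0.088 m or x of pusher_front in the frame of bay above 0.17 m or x of pusher_front in the frame of bay below -0.17 m) and contact force between the fingers and pusher below 0.2 N and height (world z) of pusher_grip below 0.055 m and angle between pusher_grip's own z axis and vertical below 0.15 rad and value of joint lid between 0.768 and 0.978 rad and velocity of joint lid between -0.1 and 0.1 rad/s and contact force between the fingers and lid above 0.8 N and contact force between lid and pusher below 0.1 N and contact force between lid and cell0 below 0.1 N and contact force between lid and cell1 below 0.1 N and contact force between lid and cell2 below 0.1 N and contact force between lid and cell3 below 0.1 N and contact force between lid and jar below 0.1 N and contact force between lid and gauge_block below 0.1 N and contact force between lid and screwdriver below 0.1 N and contact force between lid and cleaner below 0.1 N and contact force between lid and bearing_ring below 0.1 N and contact force between lid and parts_tray below 0.1 N and contact force between lid and pencil_cup below 0.1 N); the arm keeps its last pose, push and grip.
It fails at once if A cell is touched by the robot itself (contact force between any of the arm, the fingers and cell0 above 1 N or contact force between any of the arm, the fingers and cell1 above 1 N or contact force between any of the arm, the fingers and cell2 above 1 N or contact force between any of the arm, the fingers and cell3 above 1 N).
It fails at once if A bystander is moved by more than 25 mm (distance of any of jar, gauge_block, screwdriver, cleaner, bearing_ring, parts_tray, pencil_cup from where it was at the start of the episode above 0.025 m).
It also fails if it takes over 54 s, if anything falls off the work surface, if the arm or the gripper's body presses on something with over 40 N, if the wrist force passes 120 N, or if a joint passes its speed limit or range.

## Working session

There is one attempt and no reset: what is moved stays moved. The work goes in short steps, Python scripts to look and compute and a tool call to move; the robot and the scene stay as the last step left them, time stands still between calls to the robot, and variables do not carry over. Pictures are saved under pics/ and viewed, at most 10 in all, crops included, and the job is handed in when it is done.

Besides the shell and the picture viewer there is one more tool, called after ">>>" by a JSON object that holds its "method" and its "body", one argument or row to a line. apply_moves: Moves the arm, as the interface text tells. Shift numbers are shares of 3 cm and turn numbers shares of 5 degrees, none past 1 either way. Its arguments: {"type":"object","properties":{"series":{"type":"array"},"gripper":{"type":"number"}},"required":["series"]}

```bash
ls; mkdir -p pics; cat > h.py <<'E'
import numpy as np, cv2
from plant import env
def snap(n):
    s=env.read_state(); im,d=env.grab_frame(n); c=env.camera_info(n)
    K=np.array(c["intrinsics"])
    if n=="wrist":
        T=np.array(c["hand_eye"]); Rt=np.array(s["tool_rot"]); p=np.array(s["ee_pos"])
        Rcw=Rt@T[:3,:3]; o=Rt@T[:3,3]+p
    else:
        R=np.array(c["R"]); Rcw=R.T; o=-R.T@np.array(c["t"])
    return im,d,K,Rcw,o
def save(f,im,crop=None,s=1):
    if crop: im=im[crop[1]:crop[3],crop[0]:crop[2]]
    cv2.imwrite(f,cv2.resize(im[:,:,::-1],None,fx=s,fy=s,interpolation=cv2.INTER_CUBIC))
def onz(K,R,o,u,v,z):
    r=R@np.linalg.solve(K,[u,v,1.]); return o+r*(z-o[2])/r[2]
def cloud(d,K,R,o):
    v,u=np.indices(d.shape); P=np.stack([(u-K[0,2])/K[0,0]*d,(v-K[1,2])/K[1,1]*d,d],-1)
    return P@R.T+o
E
python3 - <<'E'
from h import *
for n in("top","side"):
    a=snap(n); save(f"pics/{n}0.png",a[0],s=1.4); np.savez(f"{n}0.npz",im=a[0],d=a[1],K=a[2],R=a[3],o=a[4]); print(n,a[4],a[3].round(2).tolist())
s=env.read_state(); print(s["ee_pos"],np.round(s["tool_rot"],3),s["time"],env.grip_depth,s["width"])
E
```

```text
pics
top [0.332527   0.04639324 1.41089035] [[-0.02, -0.99, 0.15], [-1.0, 0.02, -0.01], [0.0, -0.15, -0.99]]
side [-0.05968468 -0.57777972  0.68974333] [[0.7, -0.4, 0.59], [-0.71, -0.39, 0.59], [-0.01, -0.83, -0.56]]
[0.14637972 0.60684027 0.21007336] [[-0.972  0.235 -0.001]
 [ 0.235  0.972 -0.002]
 [ 0.    -0.002 -1.   ]] 0.1 0.0187 0.0852694681214491
```

View pics/top0.png

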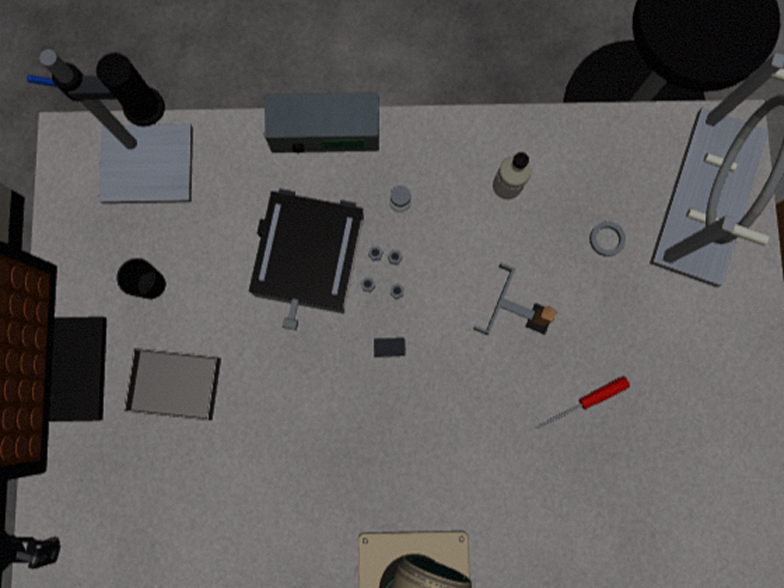

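View pics/side0.png

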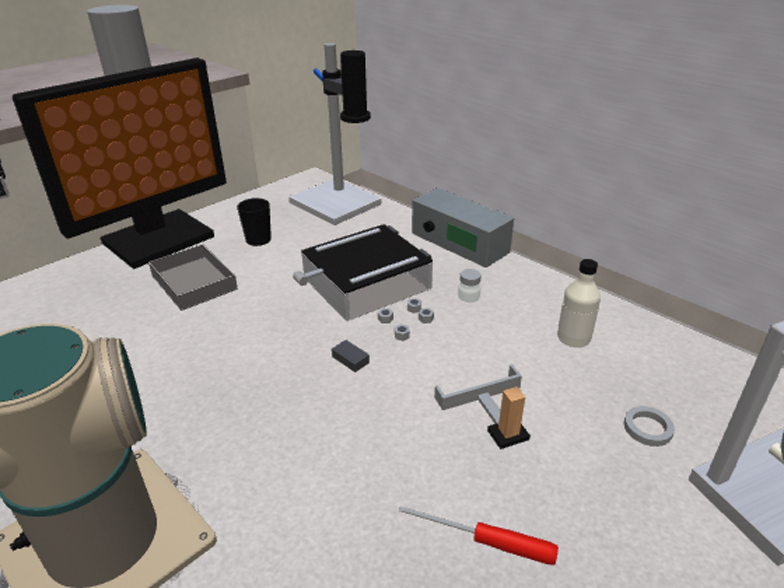

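The top view (784 px wide) shows the bay at about (305,252) with its mouth facing right (world -y) and the lid grip at (290,322). The cells are at (375,253), (395,257), (368,285) and (397,290), the pusher handle at (547,314), and the pusher head runs (508,267) to (482,331). The jar is at (400,197) and the block at (390,347). The side view agrees. Next I measure with depth clouds.

```bash
python3 - <<'E'
from h import *
import scipy.ndimage as nd
a=np.load("top0.npz"); P=cloud(a['d'],a['K'],a['R'],a['o']); b=np.load("side0.npz"); Q=cloud(b['d'],b['K'],b['R'],b['o'])
for nm,C in(("top",P),("side",Q)):
    Z=C[...,2]; f=Z[(abs(C[...,0]-.3)<.1)&(abs(C[...,1]-.05)<.05)]; print(nm,"bench z",np.median(f),f.std())
    m=(Z>.006)&(Z<.2)&(C[...,0]>.2)&(C[...,0]<.8)&(abs(C[...,1])<.5)
    L,n=nd.label(m)
    for i in range(1,n+1):
        p=C[L==i]
        if len(p)<25: continue
        v,u=np.where(L==i)
        (c,s,an)=cv2.minAreaRect(p[:,:2].astype(np.float32))
        print(i,len(p),"px",u.mean().round()*1.4,v.mean().round()*1.4,"rect",np.round(c,3),np.round(s,3),round(an,1),"zmax",np.percentile(p[:,2],95).round(3),"mean",p.mean(0).round(3))
# lid: z 0.05-0.09 in bay region
for nm,C in(("top",P),("side",Q)):
    Z=C[...,2]; m=(Z>.055)&(Z<.08)&(abs(C[...,0]-.47)<.2)&(abs(C[...,1]-.16)<.13)
    print(nm,np.median(Z[m]),cv2.minAreaRect(C[m][:,:2].astype(np.float32)))
    m=(Z>.05)&(Z<.1)&(abs(C[...,0]-.37)<.08)&(abs(C[...,1]+.2)<.08); p=C[m]; print("handle",p.mean(0),p[:,2].max(),cv2.minAreaRect(p[:,:2].astype(np.float32)))
# pusher head ends in top at pixel -> xyz
save("pics/top_crop.png",a['im'],(170,125,410,270),3.2); save("pics/side_crop.png",b['im'],(200,160,390,330),3.2)
E
```

```text
top bench z 0.001150096967182046 0.6119628393920461
1 648 px 512.4 175.0 rect [ 0.769 -0.205] [0.06  0.054] 72.0 zmax 0.161 mean [ 0.762 -0.2    0.098]
12 466 px 172.2 189.0 rect [0.775 0.464] [0.071 0.05 ] 89.9 zmax 0.025 mean [0.774 0.463 0.019]
60 248 px 400.4 197.39999999999998 rect [0.739 0.01 ] [0.04  0.042] 33.4 zmax 0.059 mean [0.738 0.011 0.045]
76 5391 px 305.2 251.99999999999997 rect [0.619 0.202] [0.193 0.273] 78.0 zmax 0.074 mean [0.63  0.194 0.068]
204 276 px 607.5999999999999 237.99999999999997 rect [ 0.657 -0.401] [0.069 0.069] 89.7 zmax 0.018 mean [ 0.658 -0.4    0.013]
268 107 px 656.5999999999999 253.39999999999998 rect [ 0.625 -0.491] [0.051 0.018] 0.0 zmax 0.029 mean [ 0.621 -0.493  0.02 ]
293 81 px 375.2 251.99999999999997 rect [0.637 0.061] [0.027 0.026] 44.4 zmax 0.021 mean [0.637 0.061 0.016]
309 84 px 394.79999999999995 256.2 rect [0.629 0.023] [0.026 0.028] 48.9 zmax 0.02 mean [0.629 0.023 0.015]
350 227 px 154.0 281.4 rect [0.585 0.485] [0.03  0.069] 89.5 zmax 0.092 mean [0.578 0.482 0.06 ]
378 626 px 520.8 308.0 rect [ 0.524 -0.217] [0.132 0.148] 65.9 zma
[... 1801 characters left out ...]
85 mean [ 0.511 -0.224  0.03 ]
27 490 px 648.1999999999999 424.2 rect [ 0.656 -0.402] [0.07  0.069] 37.6 zmax 0.016 mean [ 0.654 -0.403  0.013]
29 148 px 698.5999999999999 471.79999999999995 rect [ 0.619 -0.492] [0.04  0.016] 0.7 zmax 0.026 mean [ 0.61  -0.493  0.021]
30 1121 px 502.59999999999997 539.0 rect [ 0.33  -0.329] [0.024 0.2  ] 25.3 zmax 0.026 mean [ 0.342 -0.36   0.02 ]
top 0.06883891079002247 ((0.5769680738449097, 0.191707581281662), (0.19515544176101685, 0.18561826646327972), 89.93888092041016)<stdin>:18: RuntimeWarning: Mean of empty slice.
  ret = um.true_divide(
Traceback (most recent call last):
ValueError: zero-size array to reduction operation maximum which has no identity
```

```bash
python3 - <<'E'
from h import *
mar=lambda p:[np.round(x,4) for x in cv2.minAreaRect(p[:,:2].astype(np.float32))]
for nm in("top","side"):
    a=np.load(nm+"0.npz"); C=cloud(a['d'],a['K'],a['R'],a['o']); Z=C[...,2]
    m=(Z>.055)&(Z<.085)&(abs(C[...,0]-.635)<.2)&(abs(C[...,1]-.2)<.16); 
    # erode away grip stem
    mo=cv2.morphologyEx(m.astype(np.uint8),cv2.MORPH_OPEN,np.ones((13,13))) >0
    p=C[mo]; print(nm,"lid",np.median(p[:,2]),mar(p))
    g=C[m&~cv2.dilate(mo.astype(np.uint8),np.ones((5,5))).astype(bool)&(C[...,0]<.53)]; print("grip+stem",len(g),g.mean(0),mar(g), g[:,0].min(), np.percentile(g[:,2],90))
    near=g[g[:,0]<g[:,0].min()+.02]; print("roller",near.mean(0),mar(near))
    m=(Z>.055)&(Z<.1)&(abs(C[...,0]-.51)<.1)&(abs(C[...,1]+.24)<.08); p=C[m]; t=p[p[:,2]>.078]; print("handle",p.mean(0),"top",t.mean(0),mar(t),t[:,2].max())
    m=(Z>.017)&(Z<.035)&(abs(C[...,0]-.52)<.1)&(abs(C[...,1]+.19)<.05); p=C[m]; print("head",p.mean(0),mar(p),"\n",cv2.boxPoints(cv2.minAreaRect(p[:,:2].astype(np.float32))).round(4).tolist())
    save(f"pics/{nm}_crop.png",a['im'],(170,125,410,270) if nm=="top" else (200,160,390,330),3.2)
E
```

```text
top lid 0.06887387392961264 [array([0.6365, 0.1922]), array([0.1804, 0.2048]), np.float64(78.1848)]
grip+stem 130 [0.50247229 0.21964135 0.07049783] [array([0.5022, 0.1809]), array([0.1054, 0.0453]), np.float64(83.2073)] 0.4841856282391051 0.07603820743485354
roller [0.49349146 0.22182967 0.07235398] [array([0.4939, 0.2218]), array([0.0262, 0.0188]), np.float64(85.7981)]
handle [ 0.49987841 -0.25555954  0.08120673] top [ 0.50096425 -0.25702729  0.0851652 ] [array([ 0.501 , -0.2578]), array([0.0243, 0.0248]), np.float64(63.9714)] 0.09367798277463946
head [ 0.54305331 -0.18108645  0.02507847] [array([ 0.532 , -0.1996]), array([0.0792, 0.1409]), np.float64(72.0367)] 
 [[0.4528000056743622, -0.21549999713897705], [0.5867999792098999, -0.258899986743927], [0.6111999750137329, -0.18359999358654022], [0.4772000014781952, -0.14020000398159027]]
side lid 0.06903771446255247 [array([0.6282, 0.1994]), array([0.1872, 0.2045]), np.float64(68.391)]
grip+stem 156 [0.50315891 0.18907291 0.06721748] [array([0.5031, 0.1784]), array([0.0423, 0.118 ]), np.float64(5.443)] 0.478786620219374 0.07456524605238929
roller [0.48829673 0.21735343 0.06965996] [array([0.4889, 0.221 ]), array([0.0295, 0.0194]), np.float64(87.4974)]
handle [ 0.49465901 -0.26172102  0.07596556] top [ 0.49712364 -0.26036137  0.08471996] [array([ 0.499 , -0.2589]), array([0.026 , 0.0241]), np.float64(65.7584)] 0.08866760946004504
head [ 0.5353912  -0.18077612  0.02364515] [array([ 0.5369, -0.1772]), array([0.0314, 0.1421]), np.float64(71.93)] 
 [[0.4645000100135803, -0.17000000178813934], [0.5996000170707703, -0.21410000324249268], [0.6093000173568726, -0.1843000054359436], [0.4742000102996826, -0.14020000398159027]]
```

View pics/top_crop.png

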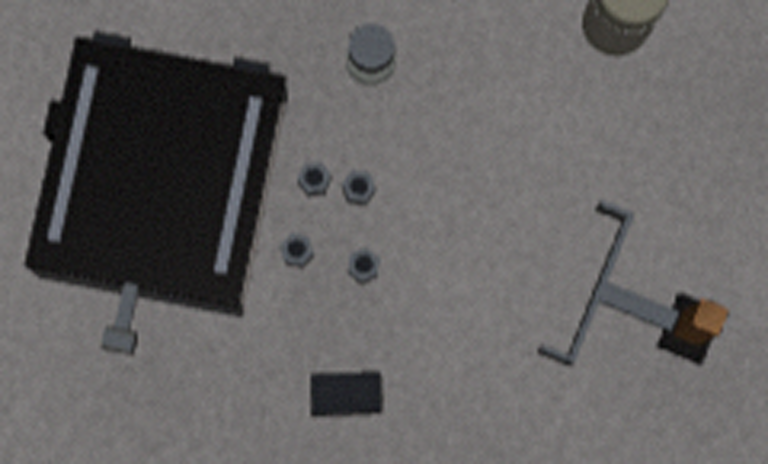

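The top crop shows the lip tips near (601,208) and (543,350), the handle top at (711,318) and the roller at (120,340). That gives the bay at about (0.6365, 0.192) with yaw -11.8°, and the pusher handle at about (0.501, -0.258). I'm moving above the pusher now.

>>> {"method": "apply_moves", "body": {
  "series": [
    {"offset":[-0.94,-0.58,0],"turn":0},
    {"offset":[-0.94,-0.58,0],"turn":0},
    {"offset":[-0.94,-0.58,0],"turn":0},
    {"offset":[-0.94,-0.58,0],"turn":0},
    {"offset":[-0.94,-0.58,0],"turn":0},
    {"offset":[-0.94,-0.58,0],"turn":0},
    {"offset":[-0.94,-0.58,0],"turn":0},
    {"offset":[-0.94,-0.58,0],"turn":0},
    {"offset":[-0.94,-0.58,0],"turn":0},
    {"offset":[-0.94,-0.58,0],"turn":0},
    {"offset":[-0.94,-0.58,0],"turn":0},
    {"offset":[-0.94,-0.58,0],"turn":0},
    {"offset":[-0.94,-0.58,0],"turn":0},
    {"offset":[-0.33,-0.98,0],"turn":0},
    {"offset":[-0.33,-0.98,0],"turn":0},
    {"offset":[-0.33,-0.98,0],"turn":0},
    {"offset":[-0.33,-0.98,0],"turn":0},
    {"offset":[-0.33,-0.98,0],"turn":0},
    {"offset":[-0.33,-0.98,0],"turn":0},
    {"offset":[-0.33,-0.98,0],"turn":0}
  ],
  "gripper": 1
}}

```text
time: 2.1
ee_pos: [0.4685, 0.0841, 0.2107]
tool_rot: [[-0.972, 0.234, -0.001], [0.234, 0.972, -0.0], [0.001, -0.0, -1.0]]
ft_force: [1.6, 0.0, -0.8]
width: 0.0852
gripper_force: 0.0
```

>>> {"method": "apply_moves", "body": {
  "series": [
    {"offset":[-0.33,-0.98,0],"turn":0},
    {"offset":[-0.33,-0.98,0],"turn":0},
    {"offset":[-0.33,-0.98,0],"turn":0},
    {"offset":[-0.33,-0.98,0],"turn":0},
    {"offset":[-0.33,-0.98,0],"turn":0},
    {"offset":[-0.33,-0.98,0],"turn":0},
    {"offset":[-0.33,-0.98,0],"turn":0},
    {"offset":[-0.33,-0.98,0],"turn":0},
    {"offset":[-0.33,-0.98,0],"turn":0},
    {"offset":[-0.33,-0.98,0],"turn":0},
    {"offset":[-0.33,-0.98,0],"turn":0},
    {"offset":[0,0,0],"turn":0},
    {"offset":[0,0,0],"turn":0},
    {"offset":[0,0,0],"turn":0}
  ]
}}

```text
time: 3.5
ee_pos: [0.4985, -0.2537, 0.2107]
tool_rot: [[-0.972, 0.234, -0.001], [0.234, 0.972, 0.001], [0.001, 0.001, -1.0]]
ft_force: [-0.8, 0.2, 0.0]
width: 0.0856
gripper_force: 0.0
```

```bash
python3 - <<'E'
from h import *
s=env.read_state(); a=snap("wrist"); save("pics/w1.png",a[0],s=1.4); np.savez("w1.npz",im=a[0],d=a[1],K=a[2],R=a[3],o=a[4])
print(s["ee_pos"],np.round(s["tool_rot"],3).tolist(),s["time"],s["q"])
t=np.load("top0.npz")
for u,v in((601,208),(543,350),(629,215),(572,360)): print(onz(t['K'],t['R'],t['o'],170+u/3.2,125+v/3.2,.026).round(4))
E
```

```text
[ 0.49854269 -0.25365349  0.21069123] [[-0.972, 0.234, -0.001], [0.234, 0.972, 0.001], [0.001, 0.001, -1.0]] 3.5 [-5.86393706e-01  1.61766605e-01 -1.70974668e-01  1.23942818e+00
  3.06404037e-04 -3.50036336e-01]
[ 0.6018 -0.1842  0.026 ]
[ 0.481  -0.1299  0.026 ]
[ 0.5952 -0.2079  0.026 ]
[ 0.472  -0.1539  0.026 ]
```

View pics/w1.png

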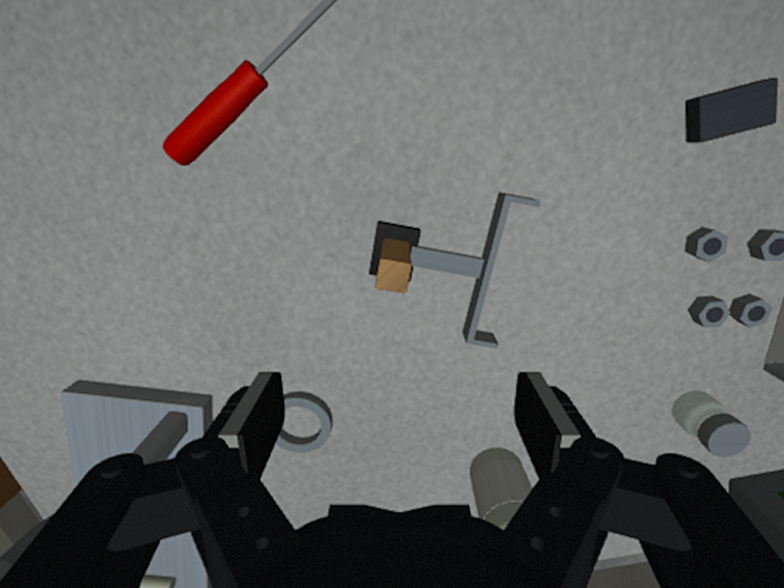

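The wrist view shows the handle's top face centred near (394,278), the foot near (396,249), and the lip tips at (540,203) and (497,345). All is clear around it.

```bash
python3 - <<'E'
from h import *
a=np.load("w1.npz"); f=lambda u,v,z:onz(a['K'],a['R'],a['o'],u/1.4,v/1.4,z).round(4)
print("top",f(394,278,.086)); A,B=f(540,203,.026),f(497,345,.026); d=B-A; print(A,B,(A+B)/2,np.degrees(np.arctan2(d[1],d[0])),np.hypot(*d[:2]))
C=cloud(a['d'],a['K'],a['R'],a['o']); Z=C[...,2]; m=(Z>.078)&(Z<.1)&(abs(C[...,0]-.5)<.04)&(abs(C[...,1]+.257)<.04); p=C[m]; print(p.mean(0),p[:,2].max(),cv2.minAreaRect(p[:,:2].astype(np.float32)))
E
```

```text
top [ 0.503  -0.2568  0.086 ]
[ 0.4856 -0.1269  0.026 ] [ 0.608  -0.1829  0.026 ] [ 0.5468 -0.1549  0.026 ] -24.584868858112028 0.13460222880769843
[ 0.49980711 -0.25733018  0.08478332] 0.08743336729849938 ((0.50090092420578, -0.25769665837287903), (0.023943647742271423, 0.024610420688986778), 65.92349243164062)
```

>>> {"method": "apply_moves", "body": {
  "series": [
    {"offset":[-0.11,-0.11,0],"turn":0},
    {"offset":[0,0,0.4],"turn":0.72},
    {"offset":[0,0,0.6],"turn":0.72},
    {"offset":[0,0,0.8],"turn":0.72},
    {"offset":[0,0,0.8],"turn":0},
    {"offset":[0,0,0.8],"turn":0},
    {"offset":[0,0,0.8],"turn":0},
    {"offset":[0,0,0.8],"turn":0},
    {"offset":[0,0,0.5],"turn":0},
    {"offset":[0,0,0.36],"turn":0},
    {"offset":[0,0,0],"turn":0},
    {"offset":[0,0,0],"turn":0}
  ]
}}

```text
time: 4.75
ee_pos: [0.5019, -0.2586, 0.0358]
tool_rot: [[-0.911, 0.412, 0.001], [0.412, 0.911, -0.0], [-0.001, -0.0, -1.0]]
ft_force: [0.3, -0.6, 0.6]
width: 0.0854
gripper_force: 0.0
```

>>> {"method": "apply_moves", "body": {
  "series": [
    {"offset":[0,0,0],"turn":0},
    {"offset":[0,0,0],"turn":0},
    {"offset":[0,0,0],"turn":0},
    {"offset":[0,0,0],"turn":0},
    {"offset":[0,0,0],"turn":0},
    {"offset":[0,0,0],"turn":0},
    {"offset":[0,0,0],"turn":0},
    {"offset":[0,0,0],"turn":0}
  ],
  "gripper": 0
}}

```text
time: 5.55
ee_pos: [0.502, -0.259, 0.0359]
tool_rot: [[-0.911, 0.413, 0.001], [0.413, 0.911, -0.001], [-0.001, -0.0, -1.0]]
ft_force: [-0.7, -0.4, 5.4]
width: 0.0232
gripper_force: 59.6
```

```bash
python3 - <<'E'
from h import *
c=np.array([.6365,.1922]); th=np.radians(-11.8); R=np.array([[np.cos(th),-np.sin(th)],[np.sin(th),np.cos(th)]])
for n,p in dict(c0=(.637,.061),c1=(.629,.023),c2=(.575,.077),c3=(.561,.021),jar=(.739,.010),gauge=(.45,.037),handle=(.501,-.2575),roller=(.4935,.2218)).items(): print(n,(R.T@(np.array(p)-c)).round(3))
s=env.read_state(); print(s["ee_pos"].round(4),np.round(s["tool_rot"],4).tolist(),s["width"],s["time"])
E
```

```text
c0 [ 0.027 -0.128]
c1 [ 0.027 -0.167]
c2 [-0.037 -0.125]
c3 [-0.039 -0.183]
jar [ 0.138 -0.157]
gauge [-0.151 -0.19 ]
handle [-0.041 -0.468]
roller [-0.146 -0.   ]
[ 0.502  -0.259   0.0359] [[-0.9109, 0.4127, 0.001], [0.4127, 0.9109, -0.0009], [-0.0013, -0.0005, -1.0]] 0.02320852580313476 5.55
```

>>> {"method": "apply_moves", "body": {
  "series": [
    {"offset":[0,0,-0.04],"turn":0},
    {"offset":[0,0,0],"turn":-0.502},
    {"offset":[0,0,0],"turn":-0.502},
    {"offset":[0,0,0],"turn":-0.502},
    {"offset":[0,0,0],"turn":-0.502},
    {"offset":[0,0,0],"turn":-0.502},
    {"offset":[-0.115,0.43,0],"turn":0},
    {"offset":[-0.115,0.43,0],"turn":0},
    {"offset":[-0.115,0.43,0],"turn":0},
    {"offset":[-0.115,0.43,0],"turn":0},
    {"offset":[-0.115,0.43,0],"turn":0},
    {"offset":[-0.115,0.43,0],"turn":0},
    {"offset":[-0.115,0.43,0],"turn":0},
    {"offset":[-0.115,0.43,0],"turn":0},
    {"offset":[-0.115,0.43,0],"turn":0},
    {"offset":[-0.115,0.43,0],"turn":0},
    {"offset":[0,0,0],"turn":0},
    {"offset":[0,0,0],"turn":0}
  ]
}}

```text
time: 7.35
ee_pos: [0.5617, -0.1392, 0.0365]
tool_rot: [[-0.979, 0.204, -0.0], [0.204, 0.979, -0.001], [0.0, -0.001, -1.0]]
ft_force: [-0.6, -0.1, -2.5]
width: 0.0235
gripper_force: 59.1
```

```bash
python3 - <<'E'
from h import *
a=snap("top"); b=snap("side"); 
save("pics/t2.png",np.hstack([a[0][120:290,160:420],b[0][160:330,200:460]]),s=1.5)
s=env.read_state(); print(s["ee_pos"].round(4),np.round(s["tool_rot"],4).tolist(),s["ft_force"],s["width"],s["time"])
np.savez("t2.npz",d=a[1],K=a[2],R=a[3],o=a[4])
C=cloud(b[1],*b[2:]); c=np.array([.6365,.1922]); th=np.radians(-11.8); R=np.array([[np.cos(th),-np.sin(th)],[np.sin(th),np.cos(th)]])
Z=C[...,2]; B=(C[...,:2]-c)@R
m=(Z>.018)&(Z<.032)&(B[...,1]>-.275)&(B[...,1]<-.2)&(abs(B[...,0])<.11); p=B[m]; print("side head",mm:=cv2.minAreaRect(p.astype(np.float32)),cv2.boxPoints(mm),Z[m].max())
E
```

```text
[ 0.5615 -0.1397  0.0365] [[-0.9787, 0.2052, -0.0003], [0.2052, 0.9787, -0.0003], [0.0002, -0.0004, -1.0]] [-0.90788892  0.18779464 -2.86959671] 0.023371372104073442 7.45
side head ((-0.024067096412181854, -0.2555525600910187), (0.02997773326933384, 0.11680170148611069), 77.5407485961914) [[-0.08432636 -0.2575887 ]
 [ 0.02972462 -0.28278813]
 [ 0.03619217 -0.2535164 ]
 [-0.07785881 -0.22831699]] 0.028849762640280052
```

View pics/t2.png

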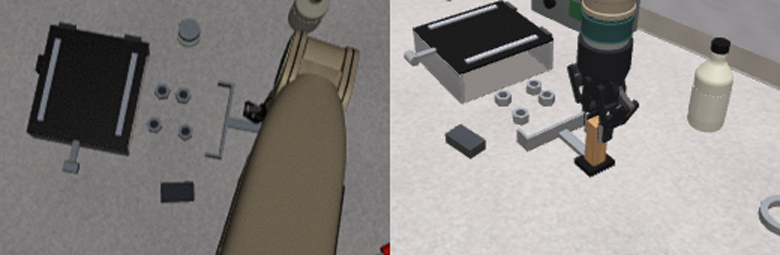

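The left panel (top view) shows the pusher head facing the cells, with lip tips at (217,83) and (207,156) and all four cells between the lips. The right panel (side view) shows the handle held upright. Next I check head yaw and centring.

```bash
python3 - <<'E'
from h import *
a=np.load("t2.npz"); c=np.array([.6365,.1922]); th=np.radians(-11.8); R=np.array([[np.cos(th),-np.sin(th)],[np.sin(th),np.cos(th)]])
for u,v,z in((217,83,.026),(207,156,.026),(232,84,.026),(223,157,.026),(162,91,.016),(183,95,.016),(154,126,.016),(185,131,.016),(147,40,.069),(128,153,.069)):
    print((R.T@(onz(a['K'],a['R'],a['o'],160+u/1.5,120+v/1.5,z)[:2]-c)).round(4))
C=cloud(a['d'],a['K'],a['R'],a['o']); B=(C[...,:2]-c)@R; Z=C[...,2]
m=(Z>.02)&(Z<.035)&(B[...,1]>-.275)&(B[...,1]<-.2)&(abs(B[...,0])<.11); p=B[m]; print("head",mm:=cv2.minAreaRect(p.astype(np.float32)),cv2.boxPoints(mm))
m=(Z>.062)&(Z<.072)&(abs(B[...,1])<.088)&(abs(B[...,0])<.098);p=B[m];print("lid",np.ptp(p,0),p.mean(0))
E
```

```text
[ 0.0566 -0.2256]
[-0.0793 -0.2315]
[ 0.0598 -0.2529]
[-0.0758 -0.2602]
[ 0.0254 -0.1289]
[ 0.0252 -0.1682]
[-0.0414 -0.1267]
[-0.0401 -0.1841]
[ 0.1009 -0.088 ]
[-0.1054 -0.094 ]
head ((-0.006047800183296204, -0.24172918498516083), (0.14089961349964142, 0.030176430940628052), 0.2607080042362213) [[-0.07656553 -0.22696167]
 [-0.07642822 -0.2571378 ]
 [ 0.06446993 -0.2564967 ]
 [ 0.06433262 -0.22632056]]
lid [0.19595456 0.17590281] [-0.00170255 -0.00034986]
```

>>> {"method": "apply_moves", "body": {
  "series": [
    {"offset":[0,0.15,0],"turn":0},
    {"offset":[0,0.33,0],"turn":0},
    {"offset":[0,0.33,0],"turn":0},
    {"offset":[0,0.33,0],"turn":0},
    {"offset":[0,0.33,0],"turn":0},
    {"offset":[0,0.33,0],"turn":0},
    {"offset":[0,0.33,0],"turn":0},
    {"offset":[0,0.33,0],"turn":0},
    {"offset":[0,0.33,0],"turn":0},
    {"offset":[0,0.33,0],"turn":0},
    {"offset":[0,0.33,0],"turn":0},
    {"offset":[0,0.33,0],"turn":0},
    {"offset":[0,0.33,0],"turn":0},
    {"offset":[0,0.33,0],"turn":0},
    {"offset":[0,0.33,0],"turn":0},
    {"offset":[0,0.33,0],"turn":0},
    {"offset":[0,0.33,0],"turn":0},
    {"offset":[0,0.33,0],"turn":0},
    {"offset":[0,0.33,0],"turn":0},
    {"offset":[0,0.33,0],"turn":0}
  ]
}}

```text
time: 9.45
ee_pos: [0.6011, 0.05, 0.0365]
tool_rot: [[-0.979, 0.205, -0.0], [0.205, 0.979, 0.0], [0.0, 0.0, -1.0]]
ft_force: [-0.9, -0.5, -1.8]
width: 0.0229
gripper_force: 59.1
```

>>> {"method": "apply_moves", "body": {
  "series": [
    {"offset":[0,0.25,0],"turn":0},
    {"offset":[0,0.12,0],"turn":0},
    {"offset":[0,0,0],"turn":0},
    {"offset":[0,0,0],"turn":0},
    {"offset":[0,0,0],"turn":0}
  ]
}}

```text
time: 9.95
ee_pos: [0.6033, 0.0599, 0.0365]
tool_rot: [[-0.979, 0.205, -0.0], [0.205, 0.979, 0.0], [0.0, 0.0, -1.0]]
ft_force: [0.5, -0.0, -1.8]
width: 0.0231
gripper_force: 59.1
```

```bash
python3 - <<'E'
from h import *
b=snap("side"); a=snap("top")
save("pics/t3.png",np.hstack([a[0][120:290,160:420],b[0][160:330,200:460]]),s=1.5)
s=env.read_state(); c=np.array([.6365,.1922]); th=np.radians(-11.8); R=np.array([[np.cos(th),-np.sin(th)],[np.sin(th),np.cos(th)]])
print((s["ee_pos"][:2]-c)@R,s["ee_pos"],s["ft_force"],s["gripper_force"])
E
```

```text
[-0.0053895  -0.13638262] [0.60333469 0.05980163 0.03651579] [ 0.17863955 -0.42706678 -2.3188081 ] 59.1258305311203
```

View pics/t3.png

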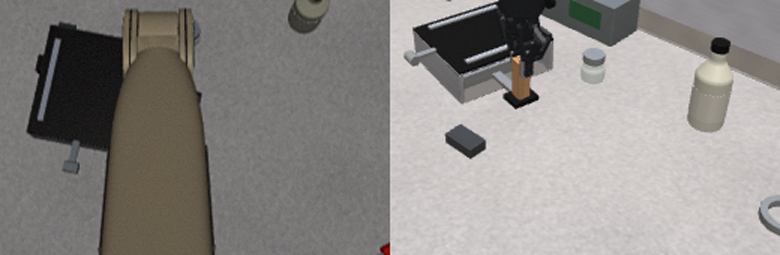

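All the cells have disappeared into the bay, and in the right panel the pusher's stem enters under the lid at about (500,78) with the jar and block untouched. I'm drawing the pusher straight back and releasing it.

>>> {"method": "apply_moves", "body": {
  "series": [
    {"offset":[0,-0.2,0],"turn":0},
    {"offset":[0,-0.4,0],"turn":0},
    {"offset":[0,-0.4,0],"turn":0},
    {"offset":[0,-0.4,0],"turn":0},
    {"offset":[0,-0.4,0],"turn":0},
    {"offset":[0,-0.4,0],"turn":0},
    {"offset":[0,-0.4,0],"turn":0},
    {"offset":[0,-0.4,0],"turn":0},
    {"offset":[0,-0.4,0],"turn":0},
    {"offset":[0,-0.4,0],"turn":0},
    {"offset":[0,-0.4,0],"turn":0},
    {"offset":[0,-0.4,0],"turn":0},
    {"offset":[0,-0.4,0],"turn":0},
    {"offset":[0,-0.2,0.02],"turn":0},
    {"offset":[0,0,0],"turn":0},
    {"offset":[0,0,0],"turn":0},
    {"offset":[0,0,0],"turn":0}
  ]
}}

```text
time: 11.75
ee_pos: [0.5715, -0.0923, 0.0359]
tool_rot: [[-0.979, 0.204, 0.0], [0.204, 0.979, 0.0], [-0.0, 0.0, -1.0]]
ft_force: [0.3, 0.8, -2.2]
width: 0.0231
gripper_force: 59.2
```

>>> {"method": "apply_moves", "body": {
  "series": [
    {"offset":[0,0,0],"turn":0},
    {"offset":[0,0,0],"turn":0},
    {"offset":[0,0,0],"turn":0},
    {"offset":[0,0,0],"turn":0},
    {"offset":[0,0,0],"turn":0},
    {"offset":[0,0,0],"turn":0},
    {"offset":[0,0,0],"turn":0},
    {"offset":[0,0,0],"turn":0},
    {"offset":[0,0,-0.2],"turn":0},
    {"offset":[0,0,-0.4],"turn":0},
    {"offset":[0,0,-0.8],"turn":0},
    {"offset":[0,0,-0.9],"turn":0},
    {"offset":[0,0,-0.9],"turn":0},
    {"offset":[0,0,-0.9],"turn":0},
    {"offset":[0,0,-0.9],"turn":0},
    {"offset":[0,0,-0.9],"turn":0},
    {"offset":[0,0,0],"turn":0}
  ],
  "gripper": 1
}}

```text
time: 13.45
ee_pos: [0.5747, -0.0936, 0.219]
tool_rot: [[-0.979, 0.205, 0.01], [0.205, 0.979, -0.003], [-0.01, -0.001, -1.0]]
ft_force: [0.5, -0.2, -0.5]
width: 0.0854
gripper_force: 0.0
```

>>> {"method": "apply_moves", "body": {
  "series": [
    {"offset":[0.4,0.81,0],"turn":0},
    {"offset":[0.4,0.81,0],"turn":0},
    {"offset":[0.4,0.81,0],"turn":0},
    {"offset":[0.4,0.81,0],"turn":0},
    {"offset":[0.4,0.81,0],"turn":0},
    {"offset":[0.4,0.81,0],"turn":0},
    {"offset":[0.4,0.81,0],"turn":0},
    {"offset":[0.4,0.81,0],"turn":0},
    {"offset":[0.4,0.81,0],"turn":0},
    {"offset":[0.4,0.81,0],"turn":0},
    {"offset":[0.4,0.81,0],"turn":0},
    {"offset":[0.4,0.81,0],"turn":0},
    {"offset":[0,0,0],"turn":0},
    {"offset":[0,0,0],"turn":0},
    {"offset":[0,0,0],"turn":0}
  ]
}}

```text
time: 14.95
ee_pos: [0.4901, 0.2216, 0.2127]
tool_rot: [[-0.979, 0.205, -0.0], [0.205, 0.979, -0.001], [0.0, -0.001, -1.0]]
ft_force: [0.8, -0.3, -0.0]
width: 0.0852
gripper_force: 0.0
```

```bash
python3 - <<'E'
from h import *
s=env.read_state(); a=snap("wrist"); b=snap("side"); np.savez("w4.npz",im=a[0],d=a[1],K=a[2],R=a[3],o=a[4])
save("pics/w4.png",np.hstack([a[0],b[0][100:100+420,200:480] if 0 else cv2.copyMakeBorder(b[0][150:330,200:440],0,240,0,0,cv2.BORDER_CONSTANT)]))
print(s["ee_pos"].round(4),np.round(s["tool_rot"],3).tolist(),s["time"])
C=cloud(a[1],*a[2:]); Z=C[...,2]; m=(Z>.05)&(Z<.09)&(abs(C[...,0]-.485)<.025)&(abs(C[...,1]-.222)<.04); p=C[m]
print(len(p),p.mean(0),p[:,2].max(),cv2.minAreaRect(p[:,:2].astype(np.float32)))
E
```

```text
[0.4901 0.2216 0.2127] [[-0.979, 0.205, -0.0], [0.205, 0.979, -0.001], [0.0, -0.001, -1.0]] 14.95
483 [0.4933382  0.22298126 0.07158755] 0.07593538580096304 ((0.49692317843437195, 0.22221145033836365), (0.025186635553836823, 0.02777409553527832), 78.34244537353516)
```

View pics/w4.png

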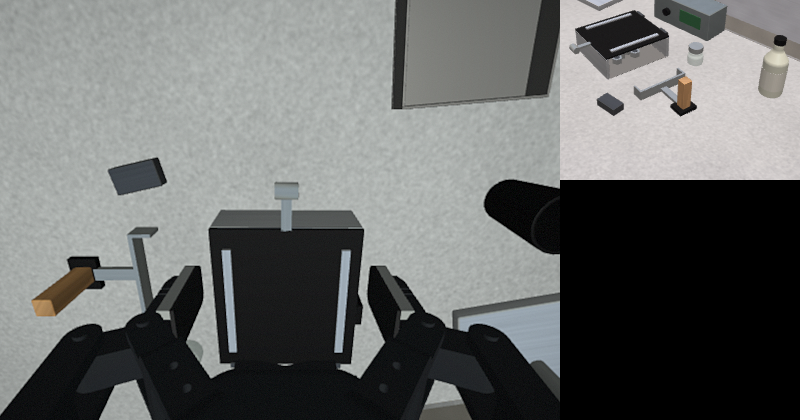

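The wrist view shows the roller at (274–298, 182–199) with its stem below. The side panel shows the pusher standing upright out of the bay, and cells visible inside through the mouth at about (625,55).

```bash
python3 - <<'E'
from h import *
a=np.load("w4.npz"); f=lambda u,v,z:onz(a['K'],a['R'],a['o'],u,v,z).round(4)
print(f(286.3,190,.07),f(286.3,182,.066),f(274,190,.073),f(298.5,190,.073))
C=cloud(a['d'],a['K'],a['R'],a['o']); p=C[183:199,274:299].reshape(-1,3); p=p[p[:,2]>.06]; print(p.mean(0),p.min(0),p.max(0))
E
```

```text
[0.4918 0.2242 0.07  ] [0.484  0.2258 0.066 ] [0.4882 0.2114 0.073 ] [0.4937 0.2372 0.073 ]
[0.49121078 0.22340251 0.0734983 ] [0.40883767 0.20918851 0.06761322] [0.50287618 0.24024837 0.374864  ]
```

>>> {"method": "apply_moves", "body": {
  "series": [
    {"offset":[-0.09,0.07,0],"turn":0},
    {"offset":[0,0,0.6],"turn":0},
    {"offset":[0,0,0.85],"turn":0},
    {"offset":[0,0,0.85],"turn":0},
    {"offset":[0,0,0.85],"turn":0},
    {"offset":[0,0,0.85],"turn":0},
    {"offset":[0,0,0.85],"turn":0},
    {"offset":[0,0,0.5],"turn":0},
    {"offset":[0,0,0.21],"turn":0},
    {"offset":[0,0,0],"turn":0},
    {"offset":[0,0,0],"turn":0}
  ]
}}

```text
time: 16.15
ee_pos: [0.4942, 0.2238, 0.0469]
tool_rot: [[-0.979, 0.205, 0.001], [0.205, 0.979, 0.0], [-0.001, 0.001, -1.0]]
ft_force: [-1.8, 0.3, -0.2]
width: 0.0855
gripper_force: 0.0
```

>>> {"method": "apply_moves", "body": {
  "series": [
    {"offset":[0,0,0],"turn":0},
    {"offset":[0,0,0],"turn":0},
    {"offset":[0,0,0],"turn":0},
    {"offset":[0,0,0],"turn":0},
    {"offset":[0,0,0],"turn":0},
    {"offset":[0,0,0],"turn":0},
    {"offset":[0,0,0],"turn":0},
    {"offset":[0,0,0],"turn":0}
  ],
  "gripper": 0
}}

```text
time: 16.95
ee_pos: [0.4931, 0.2222, 0.0463]
tool_rot: [[-0.979, 0.205, -0.0], [0.205, 0.979, -0.003], [-0.001, -0.003, -1.0]]
ft_force: [-0.7, -5.0, 3.4]
width: 0.0239
gripper_force: 59.9
```

>>> {"method": "apply_moves", "body": {
  "series": [
    {"offset":[-0.02,0,-0.356],"turn":0},
    {"offset":[-0.02,0,-0.356],"turn":0},
    {"offset":[-0.051,0,-0.353],"turn":0},
    {"offset":[-0.051,0,-0.353],"turn":0},
    {"offset":[-0.082,0,-0.347],"turn":0},
    {"offset":[-0.082,0,-0.347],"turn":0},
    {"offset":[-0.111,0,-0.339],"turn":0},
    {"offset":[-0.111,0,-0.339],"turn":0},
    {"offset":[0,0,0],"turn":0},
    {"offset":[0,0,0],"turn":0}
  ]
}}

```text
time: 17.95
ee_pos: [0.5108, 0.2185, 0.1295]
tool_rot: [[-0.978, 0.206, 0.004], [0.206, 0.978, -0.004], [-0.004, -0.004, -1.0]]
ft_force: [6.2, -5.8, -8.4]
width: 0.0233
gripper_force: 59.2
```

>>> {"method": "apply_moves", "body": {
  "series": [
    {"offset":[-0.14,0,-0.327],"turn":0},
    {"offset":[-0.14,0,-0.327],"turn":0},
    {"offset":[-0.168,0,-0.314],"turn":0},
    {"offset":[-0.168,0,-0.314],"turn":0},
    {"offset":[-0.195,0,-0.298],"turn":0},
    {"offset":[-0.195,0,-0.298],"turn":0},
    {"offset":[-0.22,0,-0.28],"turn":0},
    {"offset":[-0.22,0,-0.28],"turn":0},
    {"offset":[-0.244,0,-0.26],"turn":0},
    {"offset":[-0.244,0,-0.26],"turn":0},
    {"offset":[-0.266,0,-0.238],"turn":0},
    {"offset":[-0.266,0,-0.238],"turn":0},
    {"offset":[0,0,0],"turn":0},
    {"offset":[0,0,0],"turn":0},
    {"offset":[0,0,0],"turn":0},
    {"offset":[0,0,0],"turn":0}
  ]
}}

```text
time: 19.55
ee_pos: [0.5802, 0.2036, 0.2302]
tool_rot: [[-0.979, 0.206, -0.004], [0.206, 0.979, -0.004], [0.003, -0.004, -1.0]]
ft_force: [2.5, -4.9, -9.4]
width: 0.0225
gripper_force: 59.4
```

```bash
python3 - <<'E'
from h import *
s=env.read_state(); b=snap("side"); t=snap("top"); save("pics/fin.png",np.hstack([b[0][100:340,180:460],t[0][100:340,140:420]]),s=1.4)
print(s["ee_pos"].round(4),s["ft_force"],s["gripper_force"],s["time"])
c=np.array([.6365,.1922]); th=np.radians(-11.8); R=np.array([[np.cos(th),-np.sin(th)],[np.sin(th),np.cos(th)]])
for n,a in(("side",b),("top",t)):
    C=cloud(a[1],*a[2:]); B=(C[...,:2]-c)@R; Z=C[...,2]
    for lo,hi in((-.085,.085),(-.085,-.05),(.05,.085)):
        m=(B[...,1]>lo)&(B[...,1]<hi)&(B[...,0]>-.02)&(B[...,0]<.085)&(Z>.075)&(Z<.2); p=np.c_[B[m][:,0],Z[m]]
        ang=np.degrees(np.arctan2(p[:,1]-.069,.1-p[:,0])); print(n,len(p),np.percentile(ang,[10,25,50,75,90]).round(1) if len(p) else "")
print(((s["ee_pos"][:2]-c)@R))
E
```

```text
[0.5802 0.2036 0.2302] [ 2.45261394 -4.88154706 -9.39233866] 59.399548172950745 19.55
side 159 [40.1 43.7 45.3 48.6 49.4]
side 79 [43.3 45.4 48.5 49.1 50.6]
side 20 [40.7 43.4 44.9 45.6 49. ]
top 1222 [47.4 48.  48.5 49.5 50.9]
top 412 [47.4 48.  48.6 49.8 52. ]
top 7 [49.2 49.6 50.8 51.2 51.3]
[-0.0574273  -0.00035558]
```

View pics/fin.png

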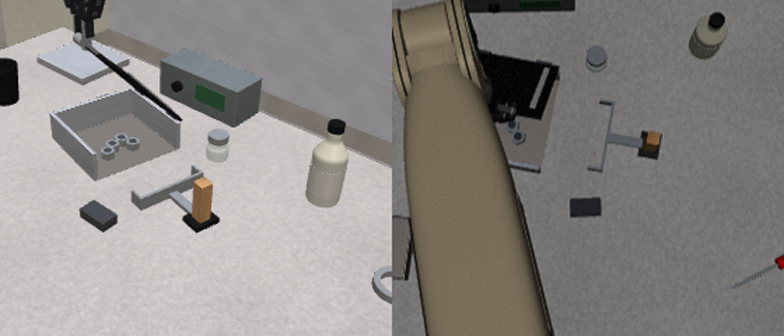

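The side panel shows the lid held open, all four cells well inside the bay at about (120,145), and the pusher upright and clear. The lid measures about 48.7° from both the depth image and the arm pose, which is inside the tolerance, so I'm handing in.

```bash
python3 -c "
from plant import env
print(env.finish_job())"
```

```text
the job is handed in; nothing more can be done
None
```

I handed the job in at about 20 s of the 54 s allowed, and no verdict came back: all four cells are inside the bay, the pusher stands released and clear of it, and the gripper is holding the lid at about 49°, inside the 44–56° band.

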